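# Set the end float of a fan bearing: screw home, then back off a quarter turn

### The job

Set the bearing clearance of the big fan on the assembly plate: turn the wing-headed adjusting screw on its hub clockwise (seen from above) until it bottoms firmly, without forcing it, then back it off by a quarter turn and let go. The thin loose witness needle on the dial is pushed along by the screw's pointer and stays where the screw bottomed: let only the screw move it, never the gripper. Leave the parts lying around it where they are.

Things in the scene. Friction and masses are not known exactly. Their poses are not given: they have to be found in the camera images.
- fan: Square axial fan, 160 x 160 mm, fixed on a plate 190 x 190 x 12 mm. Origin: centre of the plate's underside, on the screw's upright axis; z up. Frame and round hub (92 mm across) reach 57 mm above the bench; the hub carries a flat round dial, 86 mm across, top at 60 mm, with 24 ticks, 15 degrees apart.
- screw: Steel screw, upright in the hub, turning about its z axis (up), never rising. Origin: on the axis at bench height; x: along wing and pointer, outwards. Clockwise from above (yaw decreasing) screws it in. It turns against about 0.04 N m of friction, which holds it where left. It bottoms 1.1 to 2.9 rad clockwise of its start, where unknown; it can be backed off over a quarter turn from there.
- screw_grip (a point): Centre of the wing head, 96 mm above the bench on the screw's axis; axes as screw. Wing: flat bar 44 mm long (x), 12 mm thick (y), from 84 to 108 mm above the bench, on a 16 mm shaft. It bottoms on a stiff spring seat: the resisting torque there climbs by 0.04 N m per 0.01 rad. Bottomed firmly: 0.2 to 0.35 N m about the screw's axis. Forced and spoilt: over 0.5 N m.
- pointer_tip (a point): Tip of the screw's pointer, 36 mm from the axis on the screw's +x side, 68 mm above the bench; axes as screw. The pointer is a bar 6 mm wide with an arrow tip, fixed to the shaft below one end of the wing, 66 to 70 mm above the bench.
- witness: Loose thin brass ring round the shaft, on the dial, with a needle 2.5 mm wide and an upright pin (4 mm across, top at 69 mm, 26 mm off the axis) just clockwise of it. Origin: on the axis at bench height; z up, x outwards along the needle. Starts 0.2 to 1.2 rad clockwise of the pointer, which on meeting the pin lies in line with the needle and pushes it on (0.012 N m more).
- needle_tip (a point): Outer end of the witness needle, 41.5 mm from the axis (farther out than the pointer), 61.5 mm above the bench; axes as witness. The needle stays behind when the screw is backed off: the angle from needle to pointer, anticlockwise, is how far the screw is backed off.
- contactor: Loose bystander: a white and black electrical contactor, 75 x 45 x 80 mm high; origin at the centre of its underside.
- small_fan: Loose bystander: a small square fan lying flat, 80 x 80 x 25 mm; origin at the centre of its underside.
- carton: Loose bystander: a closed cardboard carton, 90 x 120 x 45 mm high; origin at the centre of its underside.

How it is judged:
By the outcome, as a careful person would: the job done as asked, in the order asked, and still so for the second after the job is handed in, with the robot touching nothing.
It also fails if it takes over 64 s, if anything falls off the work surface, if the arm or the gripper's body presses on something with over 40 N, if the wrist force passes 120 N, or if a joint passes its speed limit or range.

### The arm

A 6-joint arm with a two-finger parallel gripper is mounted at the origin on the work surface. World frame = base frame: x ahead of the robot, y to its left, z up, the work surface at z = 0. Lengths are in mm, angles in rad, forces in N, time in s.
With the tool pointing down it reaches from about 250 to 775 mm from the base axis. Payload 4 kg.
Tool frame: the origin (TCP) lies at the very end of the fingers, on their centre line; the grasp point (between the pads) lies 19 mm behind it; z points along the fingers, y is the direction in which the jaws open and shut (so a half turn about z gives the same grasp; the last joint's range is limited). The gripper opens to 85 mm and grips with 20 to 120 N. Pads are 22 mm wide; open, the fingers measure 114 mm over their backs; the gripper's body (76 mm by 85 mm) begins 54 mm behind the grasp point. The pads swing forward as they close: fully open they stand 13 mm farther back than shut.
Start: joints at [-1.268, 0.087, 1.371, -0, 1.684, -0.103], TCP at [217.113, -505.351, 231.341] pointing down, gripper open.
Joint ranges: [-3.1, 3.1], [-0.76, 2.03], [0.27, 2.55], [-1.08, 4.22], [0.17, 2.65], [-2.57, 2.57]. Speed limits (rad/s): [2.79, 2.79, 3.14, 3.14, 3.14, 3.14].

### API

Orientations are given as a 3x3 rotation matrix whose columns are the frame's x, y, z axes.
In Python, from workcell import robot, snapshot gives the robot as it stands.
- The arm moves only by the tool play_rows, never from a script. Its argument "motion" is text: rows parted by semicolons, each of 7 numbers parted by spaces: the shift along the world's x, y, z in units of 40 mm (1.0 is 40 mm), then the turn, a rotation vector about the world's x, y, z in degrees, then the gripper command: -1 is shut, 1 is fully open, values between are in proportion. A call has 1 to 20 rows; each row shifts and turns the pose as measured when the row begins; what a row does not reach is not made up. A row lasts 1/8 s, in which the tool goes at most 62.5 mm and 10.7 degrees, less where a joint would pass 70% of its speed; a pose out of reach is approached as far as the arm can. A call is refused whole if a number of a shift passes 1 or a number of a turn 10.7, either way. A call with a gripper value outside its range is refused whole. The fingers move at their own pace and stop on an object; "squeeze" is the grip in N (left out, the last holds). Time passes only in rows, so rows that do not move let the fingers close. It gives the time, the measured TCP pose, the force and the opening at its end, in the units of the state.
- robot.sense(): the state, without advancing time (a new reading comes with each control period).
- snapshot(name): name is "scene" or "top" or "wrist"; returns a dict with "color" (420x560x3 uint8, blue, green, red), "camera_matrix" (3x3 intrinsics, pixels), "T" (4x4, takes a point from camera to world coordinates); the wrist camera has in their place "hand_eye" (4x4, takes a point from camera to tool coordinates, whose origin is the TCP and whose axes are the flange's). Camera axes: x right, y up, looking along -z (the intrinsics and any distortion apply to the point x, -y, -z); pixel columns grow to the right and rows downward; lengths in mm; the calibration is good to about 2 mm. A picture is of the moment at which its call begins: read the wrist's pose just before it. There is no depth.
- robot.finish_job(): hands the job in, once; it reports no verdict.
The state is a dict: "time_s": time; "qpos": joint angles; "dq": joint speeds; "tau": joint torques, N m; "eef_pos": TCP position; "tool_rot": TCP orientation; "ft_force": force on the tool from outside, world axes, zero at the start; "moment": the same for the moment, N m; "finger_gap": opening from 0.0 (shut) to 1.0 (fully open).
Only numpy, scipy, OpenCV 4.12 (cv2) and the standard library are available. Lean on these libraries where they do the work, as an engineer would, in place of code of your own. Each camera call takes 0.05 s, during which the arm holds its last target. There are 200 camera calls.

## Working session

There is one attempt and no reset: what is moved stays moved. The work goes in short steps, Python scripts to look and compute and a tool call to move; the robot and the scene stay as the last step left them, time stands still between calls to the robot, and variables do not carry over. Pictures are saved under pics/ and viewed, about 8 in all and at most 12, crops included, and the job is handed in when it is done.

Besides the shell and the picture viewer there is one more tool, called after "Call:" as a command line: name --argument value ..., lists and objects as JSON in quotes. play_rows: Moves the arm, as the interface text tells. Its arguments: {"type":"object","properties":{"motion":{"type":"string"},"squeeze":{"type":"number"}},"required":["motion"]}

```bash
ls; mkdir -p pics; cat > h.py <<'E'
import numpy as np, cv2
from workcell import robot, snapshot
def ray(s,uv,z,T=None):
    T=s["T"] if T is None else T
    K=s["camera_matrix"]; p=np.linalg.inv(K)@[uv[0],uv[1],1]
    d=T[:3,:3]@np.array([p[0],-p[1],-p[2]]); o=T[:3,3]
    return o+d*(z-o[2])/d[2]
def proj(s,X,T=None):
    T=s["T"] if T is None else T
    c=np.linalg.inv(T)@np.append(X,1); p=s["camera_matrix"]@[c[0],-c[1],-c[2]]
    return p[:2]/p[2]
E
python3 - <<'E'
from h import *
print(robot.sense())
a=snapshot("top");b=snapshot("scene")
print(a["T"],a["camera_matrix"],b["T"],[k for k in a])
cv2.imwrite("pics/top.png",a["color"]);cv2.imwrite("pics/scene.png",b["color"])
E
```

```text
pics
{'time_s': 0.0, 'qpos': array([-1.26805990e+00,  8.79559584e-02,  1.37227210e+00, -2.26397279e-06,
        1.68361089e+00, -1.03100529e-01]), 'dq': array([ 8.76382836e-05, -1.77250559e-04, -2.66983638e-04,  5.47787255e-04,
        6.06542663e-04, -2.72025230e-04]), 'tau': array([ 1.03668590e-04, -3.51862371e+01, -3.13275826e+01,  4.05910816e-05,
        1.07666122e-02, -1.03668805e-05]), 'eef_pos': array([ 216.97647859, -504.84141037,  230.12955993]), 'tool_rot': array([[ 9.18772475e-01,  3.94786890e-01, -6.71840636e-04],
       [ 3.94787395e-01, -9.18770003e-01,  2.14346595e-03],
       [ 2.28945233e-04, -2.23459173e-03, -9.99997477e-01]]), 'ft_force': array([-0.14794247, -0.02804736,  0.02298162]), 'moment': array([0.00661148, 0.00794947, 0.01146334]), 'finger_gap': 1.0011496505203028}
[[ 1.30580354e-04  9.85559026e-01 -1.69332186e-01  3.81137441e+02]
 [-9.99944223e-01  1.91699130e-03  1.03863007e-02  7.71227270e+01]
 [ 1.05609208e-02  1.69321385e-01  9.85504305e-01  1.04717288e+03]
 [ 0.00000000e+00  0.00000000e+00  0.00000000e+00  1.00000000e+00]] [[532.43384527   0.         284.89765985]
 [  0.         532.43384527 206.47763878]
 [  0.           0.           1.        ]] [[-7.73295028e-01 -4.53140725e-01  4.43484252e-01  9.33345749e+02]
 [ 6.34026009e-01 -5.47035924e-01  5.46591911e-01  5.19228807e+02]
 [-5.08123708e-03  7.03857358e-01  7.10323166e-01  6.68812713e+02]
 [ 0.00000000e+00  0.00000000e+00  0.00000000e+00  1.00000000e+00]] ['color', 'camera_matrix', 'T']
```

View pics/top.png

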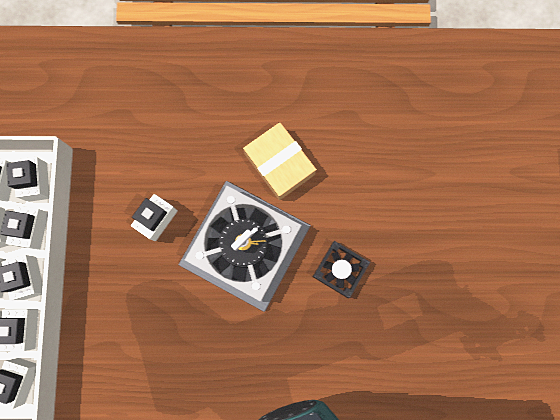

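View pics/scene.png

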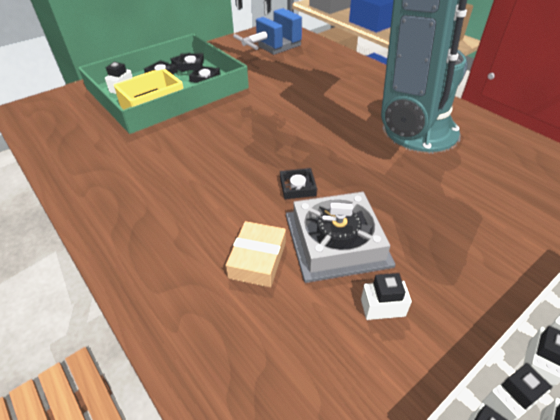

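Top view: the fan is at about (246,246) px, its wing and pointer at (243,240), and the brass needle points right at (258,242). The contactor is at (154,216), the carton at (280,160) and the small fan at (342,269). Next I'll zoom in and measure.

```bash
python3 - <<'E'
from h import *
a=snapshot("top")
im=a["color"]; c=cv2.resize(im[175:315,175:315],(700,700),interpolation=cv2.INTER_CUBIC)[0:600]
cv2.imwrite("pics/crop.png",c)
c0=ray(a,(245,245),57);print("guess",c0)
hsv=cv2.cvtColor(im,cv2.COLOR_BGR2HSV)
# plate/frame grey: low saturation, near guess
m=((hsv[...,1]<60)&(hsv[...,2]>70)).astype(np.uint8); m[:,:175]=0;m[:,318:]=0;m[:175]=0;m[318:]=0
m=cv2.morphologyEx(m,cv2.MORPH_CLOSE,np.ones((5,5)))
cs=max(cv2.findContours(m,0,2)[0],key=cv2.contourArea)
print(cv2.minAreaRect(cs))
for p in cv2.boxPoints(cv2.minAreaRect(cs)): print(p,ray(a,p,12)[:2],ray(a,p,57)[:2])
for n,uv,z in (("contactor",(150,214),80),("carton",(280,160),45),("small",(342,269),25)): print(n,ray(a,uv,z)[:2])
E
```

```text
guess [478.33129161 140.98796203  57.        ]
((243.922119140625, 244.95848083496094), (98.41177368164062, 98.23530578613281), 28.07248878479004)
[177.39096 265.14188] [443.59562584 273.91996042] [440.8805061  265.36498794]
[223.61935 178.46365] [615.2845189  188.06969256] [605.10591133 183.24671705]
[310.45328 224.77509] [522.67114415  16.05893899] [516.51853258  18.7134429 ]
[264.22488 311.4533 ] [355.76070275 105.62026219] [356.86385493 104.38144585]
contactor [532.84203878 314.31704951]
carton [644.74739979  76.0689112 ]
small [435.70853168 -42.83323856]
```

View pics/crop.png

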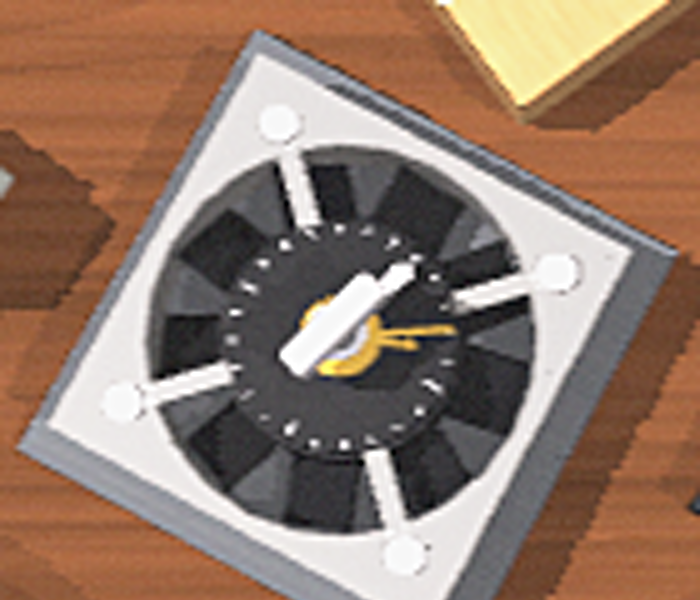

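The crop (5x, offset 175,175) shows the bolts at (280,122), (405,553), (557,272) and (123,402). The pointer tip is at about (412,266), with the needle clockwise of it at (455,330).

```bash
python3 - <<'E'
from h import *
a=snapshot("top"); w=snapshot("wrist")
f=lambda u,v:(175+(u+.5)/5-.5,175+(v+.5)/5-.5)
A=np.mean([ray(a,f(*p),57) for p in((280,122),(405,553),(557,272),(123,402))],0); print("axis",A)
sq=np.mean([ray(a,f(*p),57) for p in((48,425),(632,245))],0);print("frame diag mid",sq)
for n,p,z in (("ptr",(413,265),68),("needle",(456,330),61.5),("wingtail",(282,355),108)):
    d=ray(a,f(*p),z)-A; print(n,np.hypot(*d[:2]),np.degrees(np.arctan2(d[1],d[0])))
print(w["hand_eye"],w["camera_matrix"])
s=robot.sense(); print((A[:2]-s["eef_pos"][:2])/40)
E
```

```text
axis [484.44226226 145.02621473  57.        ]
frame diag mid [484.91190569 144.79295004  57.        ]
ptr 36.83026921391999 -46.95696691430336
needle 42.860485661209246 -87.75033483667744
wingtail 21.222330293827586 125.11538185664674
[[ 1.74302831e-03  9.52156711e-01  3.05605234e-01  7.83497500e+01]
 [ 9.99998261e-01 -1.86216295e-03  9.83153026e-05 -6.43679668e-01]
 [ 6.62698319e-04  3.05604531e-01 -9.52158302e-01 -1.42625767e+02]
 [ 0.00000000e+00  0.00000000e+00  0.00000000e+00  1.00000000e+00]] [[305.68458608   0.         284.0284411 ]
 [  0.         305.68458608 209.64430308]
 [  0.           0.           1.        ]]
[ 6.68498135 16.25353618]
```

Call:
play_rows --motion "0.34 0.81 0 0 0 5.5 0;0.34 0.81 0 0 0 5.5 0;0.34 0.81 0 0 0 5.5 0;0.34 0.81 0 0 0 5.5 0;0.34 0.81 0 0 0 5.5 0;0.34 0.81 0 0 0 5.5 0;0.34 0.81 0 0 0 5.5 0;0.34 0.81 0 0 0 5.5 0;0.34 0.81 0 0 0 5.5 0;0.34 0.81 0 0 0 5.5 0;0.34 0.81 0 0 0 5.5 0;0.34 0.81 0 0 0 5.5 0;0.34 0.81 0 0 0 5.5 0;0.34 0.81 0 0 0 5.5 0;0.34 0.81 0 0 0 5.5 0;0.34 0.81 0 0 0 5.5 0;0.34 0.81 0 0 0 5.5 0;0.34 0.81 0 0 0 5.5 0;0.34 0.81 0 0 0 5.5 0;0.34 0.81 0 0 0 5.5 0" --squeeze 60

```text
time_s: 2.75
eef_pos: [493.1, 163.7, 228.7]
tool_rot: [[-0.727, 0.686, 0.001], [0.686, 0.727, -0.001], [-0.001, -0.0, -1.0]]
ft_force: [0.1, 0.2, 0.3]
finger_gap: 0.507
```

Call:
play_rows --motion "-0.1 -0.2 0 0 0 -1.8 0;-0.1 -0.2 0 0 0 -1.8 0;0 0 0 0 0 0 0;0 0 0 0 0 0 0"

```text
time_s: 3.25
eef_pos: [484.2, 147.0, 227.9]
tool_rot: [[-0.681, 0.733, -0.001], [0.733, 0.681, -0.001], [-0.0, -0.001, -1.0]]
ft_force: [1.2, -0.0, 0.2]
finger_gap: 0.497
```

```bash
cat >> h.py <<'E'
def wT(s,w):
    T=np.eye(4);T[:3,:3]=s["tool_rot"];T[:3,3]=s["eef_pos"]; return T@w["hand_eye"]
def tool(s):
    y=s["tool_rot"][:,1]; return s["eef_pos"].round(2),round(float(np.degrees(np.arctan2(y[1],y[0]))),2)
E
python3 - <<'E'
from h import *
s=robot.sense(); w=snapshot("wrist"); T=wT(s,w); print(tool(s),s["qpos"].round(3))
A=np.array([484.6,145,57.])
print(proj(w,A,T),proj(w,[484.6,145,108],T))
np.savez("w1.npz",c=w["color"],K=w["camera_matrix"],T=T)
cv2.imwrite("pics/w1.png",w["color"])
E
```

```text
(array([484.22, 147.05, 227.95]), 42.89) [ 1.830e-01 -9.000e-03  1.477e+00 -1.000e-03  1.675e+00 -5.650e-01]
[282.73632806 191.72877677] [282.45097166 205.90976132]
```

View pics/w1.png

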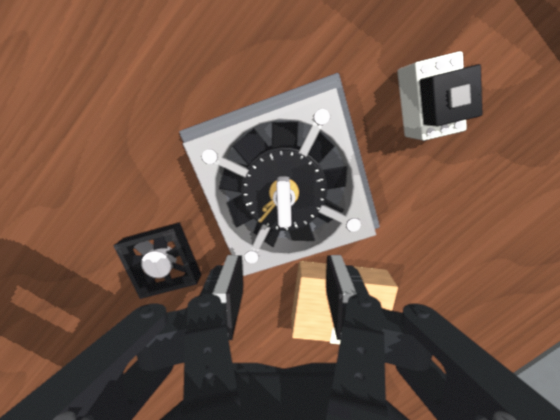

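The wrist view shows the wing upright in the image at about (284,203), between the fingers' lines, with the needle at (265,215). The bolts are at (321,117), (251,258), (209,157) and (354,225). I'll refine the axis by locating the bolts and wing in both views.

```bash
python3 - <<'E'
from h import *
a=snapshot("top"); s=robot.sense(); w=snapshot("wrist"); Tw=wT(s,w)
def bolts(im,ps,r):
    g=cv2.cvtColor(im,6).astype(np.uint8); out=[]
    for p in ps:
        x,y=map(int,p); q=cv2.resize(g[y-r-3:y+r+4,x-r-3:x+r+4],None,fx=8,fy=8,interpolation=2)
        c=cv2.HoughCircles(q,cv2.HOUGH_GRADIENT,1,200,param1=80,param2=8,minRadius=int(r*8*.6),maxRadius=int(r*8*1.2))
        out.append(None if c is None else (x-r-3+(c[0,0,0]+.5)/8-.5,y-r-3+(c[0,0,1]+.5)/8-.5,c[0,0,2]/8))
    return out
bw=bolts(w["color"],((321,117),(251,258),(209,157),(354,225)),8)
bt=bolts(a["color"],((231,199),(256,286),(286,229),(199,255)),4)
print(bw,bt)
for z in(57,60):
  for n,b,S,T in(("w",bw,w,Tw),("t",bt,a,a["T"])):
    P=[ray(S,q[:2],z,T)[:2].round(1) for q in b if q]; print(z,n,P,np.mean(P,0))
c=cv2.resize(w["color"][145:245,220:350],None,fx=6,fy=6,interpolation=cv2.INTER_CUBIC); cv2.imwrite("pics/w1c.png",c)
E
```

```text
[None, (np.float32(249.125), np.float32(261.875), np.float32(8.0875)), None, None] [None, None, (np.float32(287.25), np.float32(229.625), np.float32(3.4875)), (np.float32(199.375), np.float32(254.25), np.float32(4.0125))]
57 w [array([512.9,  58.7])] [512.9  58.7]
57 t [array([507.3,  62.3]), array([461. , 225.4])] [484.15 143.85]
60 w [array([512.1,  60.1])] [512.1  60.1]
60 t [array([506.9,  62.3]), array([460.8, 224.9])] [483.85 143.6 ]
```

View pics/w1c.png

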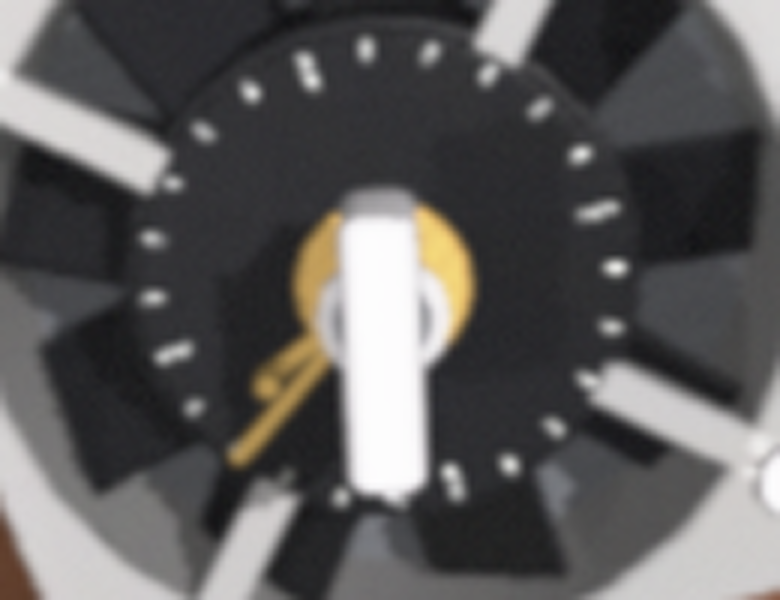

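```bash
python3 - <<'E'
from h import *
s=robot.sense(); w=snapshot("wrist"); T=wT(s,w); 
f=lambda u,v:(220+(u+.5)/6-.5,145+(v+.5)/6-.5)
for P in [((173,351),(599,211)),((309,72),(453,482)),((153,298),(614,267)),((153,239),(611,327))]:
    q=[ray(w,f(*p),60,T) for p in P]; print("dial",np.mean(q,0).round(1),np.linalg.norm(q[1]-q[0]))
a,b=ray(w,f(378.5,217),108,T),ray(w,f(388,490),108,T); d=b-a
print("wing",(a+b)/2,np.linalg.norm(d),np.degrees(np.arctan2(d[1],d[0])))
A=(a+b)/2
n=ray(w,f(233,462),61.5,T)-A; print("needle",np.hypot(*n[:2]),np.degrees(np.arctan2(n[1],n[0])))
print(tool(s),s["moment"],s["ft_force"])
E
```

```text
dial [484.7 146.7  60. ] 78.50445581327817
dial [485.  146.4  60. ] 77.86119101485345
dial [484.7 146.5  60. ] 80.66329287151532
dial [484.9 146.5  60. ] 81.49052047376962
wing [484.27148934 147.32575288 108.        ] 42.605468113921326 -45.08994127958872
needle 43.24185166731017 -85.76509361927144
(array([484.4 , 147.46, 227.97]), 42.93) [0.003457   0.01476308 0.00962358] [-0.60219691  0.27758742 -0.17559842]
```

Call:
play_rows --motion "0 -0.03 -0.5 0 0 1 0;0 0 -0.6 0 0 0 0;0 0 -0.6 0 0 0 0;0 0 -0.6 0 0 0 0;0 0 -0.5 0 0 0 0;0 0 -0.3 0 0 0 0;0 0 -0.1 0 0 0 0;0 0 0 0 0 0 0;0 0 0 0 0 0 0"

```text
time_s: 4.58
eef_pos: [486.2, 146.8, 99.0]
tool_rot: [[-0.694, 0.72, 0.006], [0.72, 0.694, 0.0], [-0.004, 0.004, -1.0]]
ft_force: [-0.5, -0.0, -0.3]
finger_gap: 0.499
```

Call:
play_rows --motion "-0.04 -0.01 -0.25 0 0.3 0 0;0 0 -0.2 0 0 0 0;0 0 -0.07 0 0 0 0;0 0 0 0 0 0 0;0 0 0 0 0 0 0"

```text
time_s: 5.2
eef_pos: [485.1, 146.4, 77.8]
tool_rot: [[-0.694, 0.72, 0.002], [0.72, 0.694, 0.001], [-0.001, 0.002, -1.0]]
ft_force: [-0.0, 0.7, -0.2]
finger_gap: 0.501
```

```bash
python3 - <<'E'
from h import *
s=robot.sense(); w=snapshot("wrist"); print(tool(s),s["tool_rot"][:,2],s["ft_force"],s["moment"],s["tau"][5])
cv2.imwrite("pics/w2.png",w["color"])
E
```

```text
(array([485.13, 146.42,  77.8 ]), 43.98) [ 1.89482515e-03  6.35812977e-04 -9.99998003e-01] [-0.03753962  0.69996089 -0.16814825] [-0.00368805  0.00289196 -0.0013398 ] -5.7090971949946834e-05
```

View pics/w2.png

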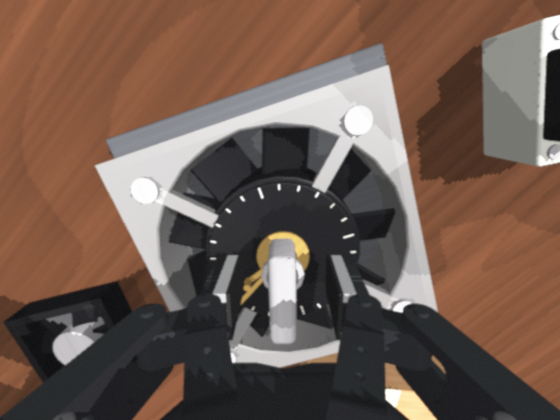

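The wing (282,290) is centred between the fingertips (232 and 335) and well clear of the needle (255,285). Closing.

Call:
play_rows --motion "0 0 0 0 0 0 -0.4;0 0 0 0 0 0 -0.6;0 0 0 0 0 0 -0.8;0 0 0 0 0 0 -1;0 0 0 0 0 0 -1;0 0 0 0 0 0 -1" --squeeze 50

```text
time_s: 6.0
eef_pos: [484.6, 145.8, 78.4]
tool_rot: [[-0.694, 0.72, 0.001], [0.72, 0.694, -0.001], [-0.001, 0.0, -1.0]]
ft_force: [-1.1, -0.8, 1.2]
finger_gap: 0.147
```

```bash
cat > q.py <<'E'
from h import *
s=robot.sense(); print(s["time_s"],*tool(s),"z",s["tool_rot"][:2,2].round(4),"F",s["ft_force"].round(2),"M",s["moment"].round(3),"tau6",s["tau"][5].round(3),"q6",s["qpos"][5].round(3),"gap",s["finger_gap"].round(3))
E
python3 q.py
```

```text
Traceback (most recent call last):
  File "q.py", line 2, in <module>
    s=robot.sense(); print(s["time_s"],*tool(s),"z",s["tool_rot"][:2,2].round(4),"F",s["ft_force"].round(2),"M",s["moment"].round(3),"tau6",s["tau"][5].round(3),"q6",s["qpos"][5].round(3),"gap",s["finger_gap"].round(3))
                                                                                                                                                                                                  ^^^^^^^^^^^^^^^^^^^^^
AttributeError: 'float' object has no attribute 'round'
```

Call:
play_rows --motion "0 0 0 0 0 -1 -1;0 0 0 0 0 -2 -1;0 0 0 0 0 -3 -1;0 0 0 0 0 -3 -1;0 0 0 0 0 -3 -1;0 0 0 0 0 -3 -1;0 0 0 0 0 -3 -1;0 0 0 0 0 -3 -1;0 0 0 0 0 -2 -1;0 0 0 0 0 -1 -1"

```text
time_s: 7.25
eef_pos: [484.8, 145.9, 78.4]
tool_rot: [[-0.318, 0.948, 0.001], [0.948, 0.318, -0.001], [-0.001, 0.0, -1.0]]
ft_force: [-0.3, -1.7, 1.1]
finger_gap: 0.146
```

```bash
sed -i 's/s\["finger_gap"\].round(3)/round(s["finger_gap"],3)/' q.py; python3 q.py
```

```text
7.25 [484.8  145.9   78.37] 18.55 z [ 0.0008 -0.0011] F [-0.25 -1.68  1.13] M [-0.153  0.253  0.055] tau6 -0.052 q6 -0.142 gap 0.146
```

Call:
play_rows --motion "0 0 0 0 0 -1 -1;0 0 0 0 0 -2 -1;0 0 0 0 0 -3 -1;0 0 0 0 0 -3 -1;0 0 0 0 0 -3 -1;0 0 0 0 0 -3 -1;0 0 0 0 0 -3 -1;0 0 0 0 0 -3 -1;0 0 0 0 0 -3 -1;0 0 0 0 0 -2 -1;0 0 0 0 0 -1 -1"

```text
time_s: 8.62
eef_pos: [485.0, 145.9, 78.4]
tool_rot: [[0.175, 0.985, 0.001], [0.985, -0.175, -0.001], [-0.001, 0.001, -1.0]]
ft_force: [-1.1, -0.9, 1.2]
finger_gap: 0.147
```

```bash
python3 q.py
```

```text
8.625 [485.02 145.91  78.36] -10.07 z [ 0.0006 -0.0014] F [-1.14 -0.94  1.17] M [-0.205  0.28   0.018] tau6 -0.039 q6 0.357 gap 0.147
```

Call:
play_rows --motion "0 0 0 0 0 -2 -1;0 0 0 0 0 -2 -1;0 0 0 0 0 -2 -1;0 0 0 0 0 -2 -1;0 0 0 0 0 -1.5 -1;0 0 0 0 0 -0.5 -1;0 0 0 0 0 0 -1"

```text
time_s: 9.5
eef_pos: [485.1, 145.9, 78.4]
tool_rot: [[0.355, 0.935, 0.001], [0.935, -0.355, -0.002], [-0.001, 0.001, -1.0]]
ft_force: [-0.1, -1.9, 1.3]
finger_gap: 0.149
```

```bash
python3 q.py
```

```text
9.5 [485.12 145.89  78.39] -20.8 z [ 0.0006 -0.0015] F [-0.15 -1.95  1.26] M [-0.166  0.158  0.05 ] tau6 0.015 q6 0.545 gap 0.149
```

Call:
play_rows --motion "0 0 0 0 0 -1.3 -1;0 0 0 0 0 -1.3 -1;0 0 0 0 0 -1.2 -1"

```text
time_s: 9.88
eef_pos: [485.2, 145.9, 78.4]
tool_rot: [[0.42, 0.907, 0.001], [0.907, -0.42, -0.002], [-0.001, 0.001, -1.0]]
ft_force: [-1.0, -0.9, 1.4]
finger_gap: 0.15
```

```bash
python3 q.py
```

```text
9.875 [485.15 145.86  78.38] -24.84 z [ 0.0006 -0.0016] F [-1.02 -0.94  1.38] M [-0.143  0.255  0.06 ] tau6 -0.091 q6 0.615 gap 0.15
```

Call:
play_rows --motion "0 0 0 0 0 -1.3 -1;0 0 0 0 0 -1.3 -1;0 0 0 0 0 -1.2 -1"

```text
time_s: 10.25
eef_pos: [485.2, 145.9, 78.4]
tool_rot: [[0.484, 0.875, 0.001], [0.875, -0.484, -0.002], [-0.001, 0.001, -1.0]]
ft_force: [-1.1, -1.2, 1.1]
finger_gap: 0.147
```

```bash
python3 q.py
```

```text
10.25 [485.18 145.86  78.39] -28.92 z [ 0.0005 -0.0016] F [-1.05 -1.22  1.14] M [-0.124  0.178  0.031] tau6 -0.091 q6 0.686 gap 0.147
```

Call:
play_rows --motion "0 0 0 0 0 -1.3 -1;0 0 0 0 0 -1.3 -1;0 0 0 0 0 -1.2 -1"

```text
time_s: 10.62
eef_pos: [485.2, 145.8, 78.4]
tool_rot: [[0.545, 0.839, 0.0], [0.839, -0.545, -0.002], [-0.001, 0.001, -1.0]]
ft_force: [-0.5, -1.3, 0.6]
finger_gap: 0.146
```

```bash
python3 q.py
```

```text
10.625 [485.21 145.83  78.39] -32.99 z [ 0.0005 -0.0017] F [-0.46 -1.33  0.55] M [-0.191  0.215  0.041] tau6 -0.091 q6 0.757 gap 0.146
```

Call:
play_rows --motion "0 0 0 0 0 -1.3 -1;0 0 0 0 0 -1.3 -1;0 0 0 0 0 -1.2 -1"

```text
time_s: 11.0
eef_pos: [485.2, 145.8, 78.4]
tool_rot: [[0.603, 0.798, 0.0], [0.798, -0.603, -0.002], [-0.001, 0.001, -1.0]]
ft_force: [-0.7, -1.8, 1.1]
finger_gap: 0.144
```

```bash
python3 q.py
```

```text
11.0 [485.22 145.83  78.39] -37.06 z [ 0.0004 -0.0018] F [-0.73 -1.83  1.1 ] M [-0.117  0.206  0.035] tau6 -0.091 q6 0.828 gap 0.144
```

Call:
play_rows --motion "0 0 0 0 0 -1.3 -1;0 0 0 0 0 -1.3 -1;0 0 0 0 0 -1.2 -1"

```text
time_s: 11.38
eef_pos: [485.3, 145.8, 78.4]
tool_rot: [[0.658, 0.753, 0.0], [0.753, -0.658, -0.002], [-0.001, 0.001, -1.0]]
ft_force: [-1.2, -0.8, 1.5]
finger_gap: 0.146
```

```bash
python3 q.py
```

```text
11.375 [485.26 145.83  78.41] -41.13 z [ 0.0004 -0.0018] F [-1.22 -0.76  1.51] M [-0.186  0.17   0.091] tau6 -0.091 q6 0.899 gap 0.146
```

Call:
play_rows --motion "0 0 0 0 0 -1.3 -1;0 0 0 0 0 -1.3 -1;0 0 0 0 0 -1.2 -1"

```text
time_s: 11.75
eef_pos: [485.3, 145.8, 78.4]
tool_rot: [[0.71, 0.705, 0.0], [0.705, -0.71, -0.002], [-0.001, 0.001, -1.0]]
ft_force: [-0.9, -1.7, 1.1]
finger_gap: 0.149
```

```bash
python3 q.py
```

```text
11.75 [485.28 145.8   78.38] -45.21 z [ 0.0002 -0.0019] F [-0.88 -1.71  1.11] M [-0.156  0.213  0.045] tau6 -0.09 q6 0.971 gap 0.149
```

Call:
play_rows --motion "0 0 0 0 0 -1.3 -1;0 0 0 0 0 -1.3 -1;0 0 0 0 0 -1.2 -1"

```text
time_s: 12.12
eef_pos: [485.3, 145.8, 78.4]
tool_rot: [[0.758, 0.652, 0.0], [0.652, -0.758, -0.002], [-0.001, 0.002, -1.0]]
ft_force: [-0.4, -0.9, 0.4]
finger_gap: 0.151
```

```bash
python3 q.py
```

```text
12.125 [485.29 145.76  78.38] -49.28 z [ 0.0001 -0.0019] F [-0.4  -0.91  0.38] M [-0.167  0.224  0.013] tau6 -0.09 q6 1.042 gap 0.151
```

Call:
play_rows --motion "0 0 0 0 0 -1.3 -1;0 0 0 0 0 -1.3 -1;0 0 0 0 0 -1.2 -1"

```text
time_s: 12.5
eef_pos: [485.3, 145.7, 78.4]
tool_rot: [[0.802, 0.597, 0.0], [0.597, -0.802, -0.002], [-0.001, 0.002, -1.0]]
ft_force: [-0.5, -1.4, 1.4]
finger_gap: 0.144
```

```bash
python3 q.py
```

```text
12.5 [485.3  145.74  78.37] -53.35 z [ 0.    -0.002] F [-0.54 -1.4   1.37] M [-0.192  0.19   0.049] tau6 -0.09 q6 1.113 gap 0.144
```

Call:
play_rows --motion "0 0 0 0 0 -1.3 -1;0 0 0 0 0 -1.3 -1;0 0 0 0 0 -1.2 -1"

```text
time_s: 12.88
eef_pos: [485.3, 145.7, 78.4]
tool_rot: [[0.843, 0.538, -0.0], [0.538, -0.843, -0.002], [-0.001, 0.002, -1.0]]
ft_force: [-0.9, -1.5, 0.8]
finger_gap: 0.146
```

```bash
python3 q.py
```

```text
12.875 [485.33 145.71  78.39] -57.42 z [-0.     -0.0021] F [-0.92 -1.52  0.81] M [-0.114  0.135  0.091] tau6 -0.09 q6 1.184 gap 0.146
```

Call:
play_rows --motion "0 0 0 0 0 -1.3 -1;0 0 0 0 0 -1.3 -1;0 0 0 0 0 -1.2 -1"

```text
time_s: 13.25
eef_pos: [485.3, 145.7, 78.4]
tool_rot: [[0.879, 0.477, -0.0], [0.477, -0.879, -0.002], [-0.001, 0.002, -1.0]]
ft_force: [-0.4, -0.8, 1.2]
finger_gap: 0.146
```

```bash
python3 q.py
```

```text
13.25 [485.35 145.69  78.39] -61.49 z [-0.0002 -0.0021] F [-0.39 -0.84  1.16] M [-0.151  0.137  0.06 ] tau6 -0.09 q6 1.255 gap 0.146
```

Call:
play_rows --motion "0 0 0 0 0 -1.3 -1;0 0 0 0 0 -1.3 -1;0 0 0 0 0 -1.2 -1"

```text
time_s: 13.62
eef_pos: [485.4, 145.7, 78.4]
tool_rot: [[0.91, 0.414, -0.0], [0.414, -0.91, -0.002], [-0.001, 0.002, -1.0]]
ft_force: [-0.3, -0.7, -0.1]
finger_gap: 0.148
```

```bash
python3 q.py
```

```text
13.625 [485.38 145.67  78.4 ] -65.57 z [-0.0002 -0.0021] F [-0.26 -0.71 -0.05] M [-0.175  0.13   0.099] tau6 -0.09 q6 1.326 gap 0.148
```

Call:
play_rows --motion "0 0 0 0 0 -1.3 -1;0 0 0 0 0 -1.3 -1;0 0 0 0 0 -1.2 -1"

```text
time_s: 14.0
eef_pos: [485.4, 145.6, 78.4]
tool_rot: [[0.938, 0.348, -0.0], [0.348, -0.938, -0.002], [-0.001, 0.002, -1.0]]
ft_force: [-1.1, -1.2, 1.2]
finger_gap: 0.153
```

```bash
python3 q.py
```

```text
14.0 [485.36 145.65  78.38] -69.64 z [-0.0004 -0.0021] F [-1.1  -1.25  1.17] M [-0.183  0.16   0.026] tau6 -0.09 q6 1.397 gap 0.153
```

Call:
play_rows --motion "0 0 0 0 0 -1.3 -1;0 0 0 0 0 -1.3 -1;0 0 0 0 0 -1.2 -1"

```text
time_s: 14.38
eef_pos: [485.4, 145.6, 78.4]
tool_rot: [[0.96, 0.281, -0.0], [0.281, -0.96, -0.002], [-0.001, 0.002, -1.0]]
ft_force: [-1.0, -3.5, 0.3]
finger_gap: 0.149
```

```bash
python3 q.py
```

```text
14.375 [485.4  145.59  78.4 ] -73.71 z [-0.0005 -0.0022] F [-0.96 -3.49  0.33] M [-0.225  0.129  0.034] tau6 -0.09 q6 1.468 gap 0.149
```

Call:
play_rows --motion "0 0 0 0 0 -1.3 -1;0 0 0 0 0 -1.3 -1;0 0 0 0 0 -1.2 -1"

```text
time_s: 14.75
eef_pos: [485.4, 145.6, 78.4]
tool_rot: [[0.977, 0.212, -0.001], [0.212, -0.977, -0.002], [-0.001, 0.002, -1.0]]
ft_force: [-0.1, -2.2, 2.1]
finger_gap: 0.146
```

```bash
python3 q.py
```

```text
14.75 [485.37 145.57  78.37] -77.78 z [-0.0007 -0.0022] F [-0.08 -2.17  2.08] M [-0.278  0.111  0.024] tau6 -0.09 q6 1.539 gap 0.146
```

Call:
play_rows --motion "0 0 0 0 0 -1.3 -1;0 0 0 0 0 -1.3 -1;0 0 0 0 0 -1.2 -1"

```text
time_s: 15.12
eef_pos: [485.4, 145.5, 78.4]
tool_rot: [[0.99, 0.142, -0.001], [0.142, -0.99, -0.002], [-0.001, 0.002, -1.0]]
ft_force: [-1.0, -2.1, -0.2]
finger_gap: 0.149
```

```bash
python3 q.py
```

```text
15.125 [485.39 145.54  78.37] -81.86 z [-0.0009 -0.0022] F [-1.   -2.09 -0.25] M [-0.223  0.163  0.052] tau6 -0.09 q6 1.61 gap 0.149
```

Call:
play_rows --motion "0 0 0 0 0 -1.3 -1;0 0 0 0 0 -1.3 -1;0 0 0 0 0 -1.2 -1"

```text
time_s: 15.5
eef_pos: [485.4, 145.5, 78.4]
tool_rot: [[0.997, 0.071, -0.001], [0.071, -0.997, -0.002], [-0.001, 0.002, -1.0]]
ft_force: [-0.3, -0.8, 0.9]
finger_gap: 0.147
```

```bash
python3 q.py
```

```text
15.5 [485.39 145.51  78.4 ] -85.92 z [-0.001  -0.0022] F [-0.31 -0.79  0.93] M [-0.238  0.116  0.055] tau6 -0.09 q6 1.681 gap 0.147
```

Call:
play_rows --motion "0 0 0 0 0 -1.3 -1;0 0 0 0 0 -1.3 -1;0 0 0 0 0 -1.2 -1"

```text
time_s: 15.88
eef_pos: [485.4, 145.5, 78.4]
tool_rot: [[1.0, 0.0, -0.001], [0.0, -1.0, -0.002], [-0.001, 0.002, -1.0]]
ft_force: [-0.3, -2.4, 1.9]
finger_gap: 0.147
```

```bash
python3 q.py
```

```text
15.875 [485.38 145.5   78.36] -89.99 z [-0.0012 -0.0022] F [-0.29 -2.36  1.86] M [-0.2    0.135  0.005] tau6 -0.09 q6 1.752 gap 0.147
```

Call:
play_rows --motion "0 0 0 0 0 -1.3 -1;0 0 0 0 0 -1.3 -1;0 0 0 0 0 -1.2 -1"

```text
time_s: 16.25
eef_pos: [485.4, 145.4, 78.4]
tool_rot: [[0.997, -0.071, -0.001], [-0.071, -0.997, -0.002], [-0.001, 0.002, -1.0]]
ft_force: [-0.8, -2.3, 0.4]
finger_gap: 0.152
```

```bash
python3 q.py
```

```text
16.25 [485.41 145.44  78.39] -94.07 z [-0.0012 -0.0022] F [-0.77 -2.34  0.41] M [-0.241  0.146  0.026] tau6 -0.09 q6 1.823 gap 0.152
```

Call:
play_rows --motion "0 0 0 0 0 -1.3 -1;0 0 0 0 0 -1.3 -1;0 0 0 0 0 -1.2 -1"

```text
time_s: 16.62
eef_pos: [485.4, 145.4, 78.4]
tool_rot: [[0.99, -0.142, -0.001], [-0.142, -0.99, -0.002], [-0.001, 0.002, -1.0]]
ft_force: [-0.8, -2.5, 0.8]
finger_gap: 0.145
```

```bash
python3 q.py
```

```text
16.625 [485.39 145.42  78.4 ] -98.14 z [-0.0014 -0.0022] F [-0.82 -2.52  0.75] M [-0.247  0.172  0.048] tau6 -0.08 q6 1.894 gap 0.145
```

Call:
play_rows --motion "0 0 0 0 0 -0.8 -1;0 0 0 0 0 -0.8 -1;0 0 0 0 0 -0.8 -1"

```text
time_s: 17.0
eef_pos: [485.4, 145.4, 78.4]
tool_rot: [[0.983, -0.186, -0.002], [-0.186, -0.983, -0.002], [-0.001, 0.003, -1.0]]
ft_force: [-1.4, -2.6, 0.4]
finger_gap: 0.146
```

```bash
python3 q.py
```

```text
17.0 [485.37 145.38  78.38] -100.7 z [-0.0016 -0.0023] F [-1.39 -2.62  0.4 ] M [-0.299  0.179  0.167] tau6 0.029 q6 1.938 gap 0.146
```

Torque is rising: it has bottomed. I'll average the reading before topping up.

```bash
cat > avg.py <<'E'
from h import *
R=[]
for i in range(8):
    s=robot.sense(); R.append(np.r_[s["moment"],s["ft_force"],s["tau"][5],tool(s)[1]]); snapshot("wrist")
R=np.array(R); print(s["time_s"],R.mean(0).round(3),R[:,2].round(3),R[:,6].round(3),R[:,7],s["eef_pos"].round(2))
E
python3 avg.py
```

```text
17.35 [-2.97000e-01  1.49000e-01  6.00000e-02 -1.29900e+00 -2.05200e+00
  8.94000e-01  5.70000e-02 -1.00671e+02] [ 0.167  0.015  0.11   0.081  0.05   0.061  0.    -0.004] [0.029 0.091 0.089 0.059 0.049 0.046 0.045 0.044] [-100.7  -100.72 -100.68 -100.66 -100.65 -100.66 -100.65 -100.65] [485.39 145.36  78.38]
```

Call:
play_rows --motion "0 0 0 0 0 -0.7 -1;0 0 0 0 0 -0.7 -1"

```text
time_s: 17.65
eef_pos: [485.4, 145.3, 78.4]
tool_rot: [[0.978, -0.21, -0.002], [-0.21, -0.978, -0.002], [-0.001, 0.003, -1.0]]
ft_force: [-0.0, -2.3, 1.0]
finger_gap: 0.146
```

```bash
python3 avg.py
```

```text
18.0 [-2.89000e-01  1.47000e-01  8.40000e-02 -7.24000e-01 -1.95500e+00
  5.65000e-01  9.10000e-02 -1.02095e+02] [0.102 0.066 0.105 0.124 0.105 0.048 0.034 0.092] [0.074 0.127 0.115 0.091 0.083 0.08  0.079 0.079] [-102.12 -102.13 -102.1  -102.09 -102.08 -102.08 -102.08 -102.08] [485.36 145.33  78.36]
```

Call:
play_rows --motion "0 0 0 0 0 -0.7 -1;0 0 0 0 0 -0.7 -1"

```text
time_s: 18.3
eef_pos: [485.4, 145.3, 78.4]
tool_rot: [[0.972, -0.234, -0.002], [-0.234, -0.972, -0.002], [-0.001, 0.003, -1.0]]
ft_force: [-1.1, -1.8, 0.5]
finger_gap: 0.148
```

```bash
python3 avg.py
```

```text
18.65 [-3.28000e-01  1.39000e-01  1.03000e-01 -5.84000e-01 -1.87000e+00
  9.42000e-01  1.26000e-01 -1.03525e+02] [0.186 0.09  0.079 0.112 0.059 0.119 0.064 0.119] [0.109 0.162 0.15  0.125 0.117 0.115 0.114 0.114] [-103.54 -103.56 -103.53 -103.52 -103.52 -103.51 -103.51 -103.51] [485.38 145.31  78.4 ]
```

Call:
play_rows --motion "0 0 0 0 0 -0.7 -1;0 0 0 0 0 -0.7 -1;0 0 0 0 0 -0.7 -1"

```text
time_s: 19.08
eef_pos: [485.4, 145.3, 78.4]
tool_rot: [[0.963, -0.271, -0.002], [-0.271, -0.963, -0.002], [-0.001, 0.003, -1.0]]
ft_force: [-0.5, -2.6, 1.9]
finger_gap: 0.148
```

```bash
python3 avg.py
```

```text
19.425 [  -0.304    0.126    0.191   -0.661   -2.259    1.129    0.181 -105.693] [0.29  0.12  0.204 0.195 0.202 0.18  0.138 0.197] [0.165 0.217 0.206 0.181 0.172 0.17  0.169 0.169] [-105.71 -105.73 -105.7  -105.68 -105.68 -105.68 -105.68 -105.68] [485.36 145.3   78.38]
```

Call:
play_rows --motion "0 0 0 0 0 -0.7 -1;0 0 0 0 0 -0.7 -1;0 0 0 0 0 -0.7 -1"

```text
time_s: 19.85
eef_pos: [485.3, 145.3, 78.4]
tool_rot: [[0.952, -0.307, -0.002], [-0.307, -0.952, -0.002], [-0.001, 0.003, -1.0]]
ft_force: [-0.3, -2.0, 0.7]
finger_gap: 0.15
```

```bash
python3 avg.py
```

```text
20.2 [  -0.323    0.158    0.233   -1.228   -2.245    1.02     0.241 -107.858] [0.322 0.249 0.234 0.184 0.22  0.215 0.256 0.178] [0.225 0.276 0.266 0.24  0.232 0.229 0.228 0.228] [-107.88 -107.9  -107.86 -107.85 -107.85 -107.84 -107.84 -107.84] [485.36 145.23  78.4 ]
```

Call:
play_rows --motion "0 0 0 0 0 -0.3 -1;0 0 0 0 0 -0.3 -1;0 0 0 0 0 -0.3 -1"

```text
time_s: 20.62
eef_pos: [485.3, 145.2, 78.4]
tool_rot: [[0.947, -0.322, -0.002], [-0.322, -0.947, -0.003], [-0.001, 0.003, -1.0]]
ft_force: [-1.1, -2.3, 1.6]
finger_gap: 0.147
```

```bash
python3 avg.py
```

```text
20.975 [  -0.31     0.155    0.272   -1.281   -1.98     1.363    0.273 -108.769] [0.337 0.278 0.315 0.247 0.248 0.254 0.245 0.253] [0.3   0.322 0.273 0.259 0.259 0.258 0.258 0.258] [-108.77 -108.78 -108.77 -108.77 -108.77 -108.76 -108.76 -108.77] [485.36 145.21  78.39]
```

Settled torque is 0.26 N m, with a peak of about 0.32, so it's firmly bottomed. Backing off now.

Call:
play_rows --motion "0 0 0 0 0 2 -1;0 0 0 0 0 4 -1;0 0 0 0 0 5 -1;0 0 0 0 0 5 -1;0 0 0 0 0 5 -1;0 0 0 0 0 5 -1;0 0 0 0 0 5 -1;0 0 0 0 0 5 -1;0 0 0 0 0 5 -1;0 0 0 0 0 5 -1;0 0 0 0 0 5 -1;0 0 0 0 0 5 -1;0 0 0 0 0 5 -1;0 0 0 0 0 5 -1;0 0 0 0 0 5 -1;0 0 0 0 0 5 -1;0 0 0 0 0 4 -1;0 0 0 0 0 2 -1;0 0 0 0 0 1 -1;0 0 0 0 0 0 -1"

```text
time_s: 23.52
eef_pos: [485.1, 145.9, 78.4]
tool_rot: [[0.384, 0.923, -0.001], [0.923, -0.384, -0.0], [-0.0, -0.001, -1.0]]
ft_force: [-1.3, -1.2, 0.6]
finger_gap: 0.148
```

```bash
python3 q.py; python3 - <<'E'
from h import *
cv2.imwrite("pics/w3.png",cv2.resize(snapshot("wrist")["color"][180:400,180:400],(660,660)[:2],interpolation=2)[:600])
E
```

```text
23.525 [485.12 145.92  78.37] -22.56 z [-0.0008 -0.    ] F [-1.3  -1.15  0.57] M [-0.356  0.141  0.024] tau6 -0.021 q6 0.574 gap 0.148
```

View pics/w3.png

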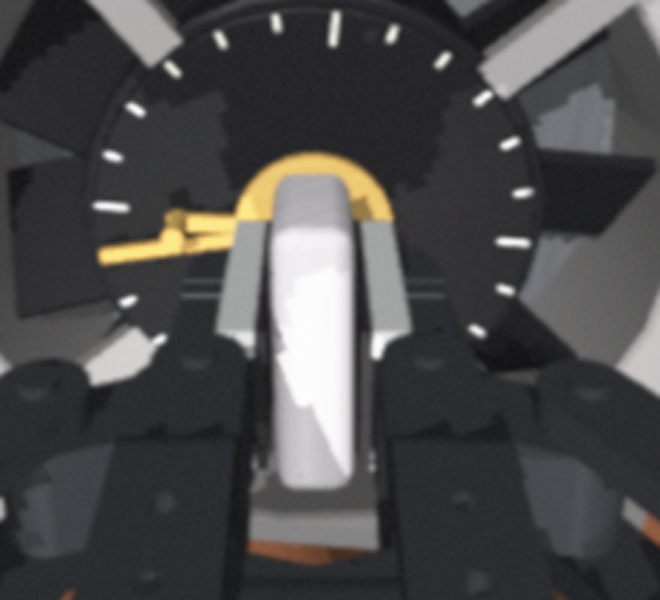

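The view while still gripping shows the needle (crop tip 102,256) at nearly a right angle to the wing, which runs vertically in the image. I'll measure the angle.

```bash
python3 - <<'E'
from h import *
s=robot.sense(); w=snapshot("wrist"); T=wT(s,w)
f=lambda u,v:(180+(u+.5)/3-.5,180+(v+.5)/3-.5)
R=lambda p,z:ray(w,f(*p),z,T)[:2]
dirn=lambda d:np.degrees(np.arctan2(d[1],d[0]))
for P in [((111,207),(513,242)),((113,156),(506,290)),((135,109),(477,331))]:
    q=[R(p,60) for p in P]; print("dial",np.mean(q,0),np.linalg.norm(q[1]-q[0])); 
A=np.mean([np.mean([R(p,60) for p in P],0) for P in [((111,207),(513,242)),((113,156),(506,290)),((135,109),(477,331))]],0)
n=R((101,257),61.5)-A; b=R((101,257),61.5)-R((233,238),61.5)
print("needle",np.hypot(*n),dirn(n),"by line",dirn(b))
wd=R((315,478),108)-R((312,232),108); print("wing",np.linalg.norm(wd),dirn(wd),"tool-90",tool(s)[1]-90)
lw=R((279,470),108)-R((273,235),108); rw=R((351,470),108)-R((350,235),108); print(dirn(lw),dirn(rw))
print("backed off", dirn(wd)-dirn(n), tool(s)[1]-90-dirn(n))
E
```

```text
dial [484.71060143 145.89763267] 78.12417974555215
dial [484.89510938 145.81601856] 81.17361080748358
dial [484.66278108 145.94366648] 81.19640152551123
needle 41.690706217827326 166.108336943628 by line 166.58040264570255
wing 40.703219340458716 -111.85645342166265 tool-90 -112.57
-111.91099733330313 -111.54297160475892
backed off -277.96479036529064 -278.678336943628
```

Call:
play_rows --motion "0 0 0 0 0 2 -1;0 0 0 0 0 2 -1;0 0 0 0 0 2 -1;0 0 0 0 0 1.5 -1;0 0 0 0 0 0.5 -1;0 0 0 0 0 0 -1;0 0 0 0 0 0 -1"

```text
time_s: 24.5
eef_pos: [485.1, 146.0, 78.4]
tool_rot: [[0.242, 0.97, -0.001], [0.97, -0.242, -0.0], [-0.0, -0.001, -1.0]]
ft_force: [-1.1, -2.3, 0.7]
finger_gap: 0.148
```

```bash
python3 q.py; python3 - <<'E'
from h import *
cv2.imwrite("pics/w4.png",cv2.resize(snapshot("wrist")["color"][180:380,180:400],None,fx=3,fy=3,interpolation=2))
E
```

```text
24.5 [485.06 145.95  78.38] -14.01 z [-0.0009 -0.0001] F [-1.05 -2.31  0.65] M [-0.401  0.13  -0.052] tau6 -0.014 q6 0.425 gap 0.148
```

View pics/w4.png

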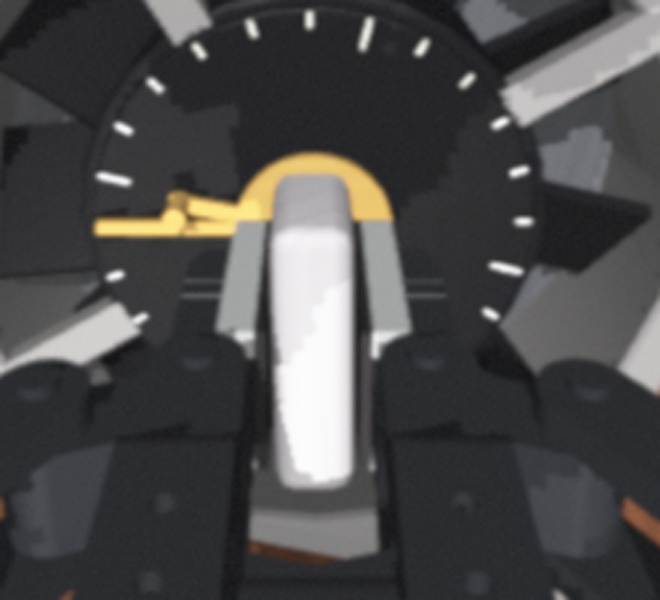

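The needle is now square to the wing: tip (95,228), base (235,228). Releasing and lifting straight up.

Call:
play_rows --motion "0 0 0 0 0 0 -0.4;0 0 0 0 0 0 -0.2;0 0 0 0 0 0 0;0 0 0 0 0 0 0;0 0 0.2 0 0 0 0;0 0 0.5 0 0 0 0;0 0 0.6 0 0 0 0;0 0 0.6 0 0 0 0;0 0 0.6 0 0 0 0;0 0 0.6 0 0 0 0;0 0 0.4 0 0 0 0;0 0 0.2 0 0 0 0;0 0 0 0 0 0 0;0 0 0 0 0 0 0"

```text
time_s: 26.3
eef_pos: [484.9, 147.7, 233.6]
tool_rot: [[0.242, 0.97, 0.002], [0.97, -0.242, 0.004], [0.004, 0.001, -1.0]]
ft_force: [-0.5, 0.2, 0.4]
finger_gap: 0.499
```

```bash
python3 q.py; python3 - <<'E'
from h import *
w=snapshot("wrist"); 
cv2.imwrite("pics/w5.png",cv2.resize(w["color"][145:245,220:350],None,fx=6,fy=6,interpolation=cv2.INTER_CUBIC))
E
```

```text
26.3 [484.92 147.66 233.56] -13.99 z [0.0018 0.0041] F [-0.52  0.19  0.39] M [ 0.016 -0.053 -0.022] tau6 0.0 q6 0.426 gap 0.499
```

View pics/w5.png

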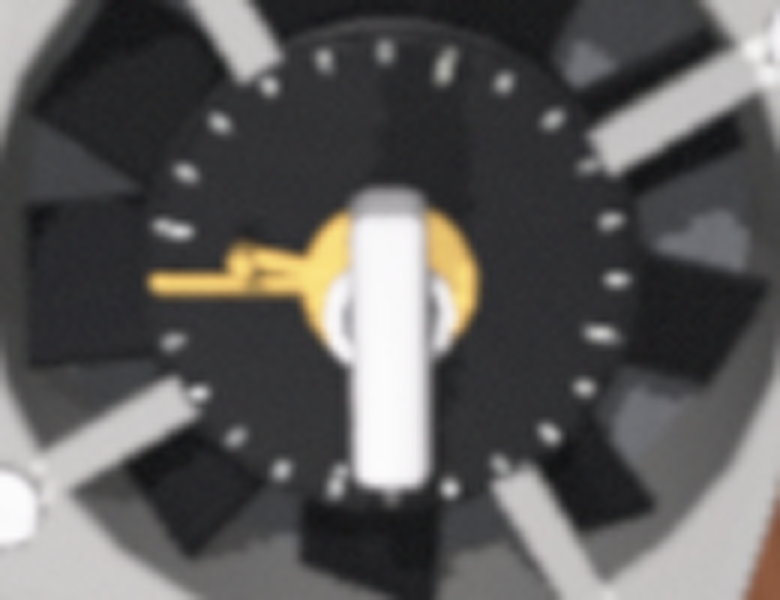

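```bash
python3 - <<'E'
from h import *
s=robot.sense(); w=snapshot("wrist"); T=wT(s,w)
f=lambda u,v:(220+(u+.5)/6-.5,145+(v+.5)/6-.5)
R=lambda p,z:ray(w,f(*p),z,T)[:2]
dirn=lambda d:np.degrees(np.arctan2(d[1],d[0]))
A=np.mean([R(p,60) for p in ((173,229),(601,333),(446,67),(337,482))],0)
n=R((150,284),61.5)-A; b=R((150,284),61.5)-R((295,284),61.5)
d=R((391,487),108)-R((388,217),108)
print(A,"needle",np.hypot(*n),dirn(n),dirn(b),"wing",np.linalg.norm(d),dirn(d))
print("off",(dirn(d)-dirn(n))%360,(dirn(d)-dirn(b))%360)
a=snapshot("top"); cv2.imwrite("pics/t2.png",np.hstack([a["color"][100:340,120:390]]*1))
E
```

```text
[484.80813377 146.24062262] needle 42.30263314986528 166.1820816670343 166.10452986732952 wing 42.90969180609697 -103.25218461164279
off 90.56573372132289 90.64328552102768
```

View pics/t2.png

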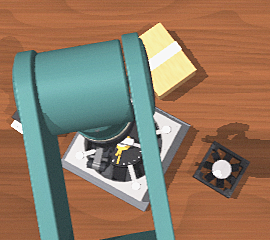

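```bash
python3 -c "
from workcell import robot
print(robot.finish_job())"
```

```text
the job is handed in; nothing more can be done
None
```

The screw is bottomed, backed off a quarter turn and released, and the job is handed in at about 26.5 s of the 64 s allowed.

- **Bottoming:** I turned the screw clockwise and it met the seat about 143° (2.5 rad) from its start. I pressed on until the torque settled at about 0.26 N m. The highest single reading was about 0.34 N m, against sensor noise of about 0.05, so it was firm and below the 0.5 N m limit.
- **Back-off:** after release, the wrist camera put the wing and pointer 90.6° anticlockwise of the needle, within about 1–2° of measuring error. The needle's measured direction was the same before and after release (166.1° and 166.2°), so letting go did not disturb it.
- **Disagreements:** the two cameras differed by up to about 2 mm on the screw's axis, within their calibration, so I gripped at the average. The torque rose about a third as fast per degree of tool turn as the seat's stated stiffness, which I put down to the wing twisting slightly in the grip. I therefore set the back-off by camera rather than from the tool angle.
- **Other parts:** the gripper stayed above the needle and its pin throughout. In the last top view the carton and small fan looked undisturbed. The contactor was mostly hidden behind the arm, so I could not check it there, but the tool worked only over the hub, well away from it.

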